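# Pack the pen torch away and shut its case

## Task

Put the inspection torch away: pull it up out of its two spring clips, lay it down inside the open wooden case (do not drop it in), then fold the lid over and press it fully shut without slamming it. Leave the lighter, the steel doming block and the pliers where they are.

Things in the scene. Friction and masses are not known exactly. Their poses are not given: they have to be found in the camera images.
- pen_torch: Pen torch: straight aluminium cylinder 150 mm long, 20 mm in diameter, 70 g, with black end caps and dark rings. Origin at its middle, on its axis; x runs along the axis towards the lens. It starts held in the clips of the rack, lying level, axis 36 mm above the bench.
- torch_rack: Torch rack, fixed, in a different place and turn each time: wooden board 180 x 56 x 12 mm, origin under its centre, x along its length and along the held torch, z up. 88 mm of the torch lies bare between the clips, to be gripped across y. Wooden stops at x = +-82 mm, 34 mm high, block it endways: it comes out only upwards.
- clip_a (a point): Middle of one C-shaped steel spring clip, on the axis of the held torch, at x = -52 mm of the rack (the twin clip is at +52 mm). Mouth upward; 12 mm wide along the torch, sprung jaws up to 51 mm above the bench and 16 mm to either side. The two clips together resist an upward pull with 10 to 17 N and snap open after 5 to 9 mm.
- torch_case: Hinged wooden case, fixed to the bench but standing in a different place and turn each time: outside 130 mm (x) x 210 mm (y) x 50 mm high without lid, walls and floor 6 mm, lined blue. Origin under its centre, z up; its front looks to its own -x, its lid is hinged along the back edge (x = +65 mm, z = 50.5 mm). Room for the torch lengthwise along y.
- case_lid (a joint): Angle of the lid (rad): 0 fully shut (lying level on the rim), about 1.57 upright, at most 1.95 leaning back. It starts at 1.6 to 1.9. The stiff hinge (0.24 N m of friction) holds the lid (250 g) at any angle, so it does not fall by itself; pushing near its free edge takes some 2 to 5 N.
- lid_front (a point): Middle of the lid's free edge, on the outer face (the face that is on top when shut). The lid is 130 mm from hinge to free edge, 210 mm wide, 8 mm thick; a brass finger tab 50 mm wide and 4 mm thick stands 16 mm out beyond the middle of this edge.
- lid_hinge (a point): Middle of the lid's hinge line, level with the lid's inner face; turns with the lid: its x axis points from the free edge towards the hinge, its z axis out of the outer face.
- lighter: Green lighter 25 x 76 x 13 mm lying flat; leave alone. Origin under its centre.
- doming_block: Steel doming block, 42 mm cube with round hollows; leave alone. Origin under its centre.
- flat_pliers: Pliers with blue grips, 52 x 142 x 13 mm, lying flat; leave alone. Origin under their centre.

How it is judged (in metres and radians):
On the way, in this order (a step that is already met when the one before it is completed fails the run):
1. the torch is up out of both clips (z of pen_torch in the frame of torch_rack above 0.065 m), for 0.1 s.
2. the torch lies in the case and is let go (x of pen_torch in the frame of torch_case between -0.055 and 0.055 m and y of pen_torch in the frame of torch_case between -0.03 and 0.03 m and z of pen_torch in the frame of torch_case below 0.022 m and contact force between the fingers and pen_torch below 0.1 N), for 0.2 s.
3. the lid is shut (value of joint case_lid below 0.04 rad), for 0.2 s.
At the end, for the whole second after the job is handed in: The torch lies still inside the case (its middle within 55 mm of the case's centre in x and 30 mm in y, axis less than 22 mm above the case's underside), the lid is within 0.04 rad of shut, and lighter, doming block and pliers are within 30 mm of where they stood (x of pen_torch in the frame of torch_case between -0.055 and 0.055 m and y of pen_torch in the frame of torch_case between -0.03 and 0.03 m and z of pen_torch in the frame of torch_case below 0.022 m and value of joint case_lid below 0.04 rad and linear speed of pen_torch below 0.02 m/s and distance of each of lighter, doming_block, flat_pliers from where it was at the start of the episode below 0.03 m); the robot touches nothing.
It fails at once if the lid is slammed (closing faster than 4 rad/s) (velocity of joint case_lid below -4 rad/s).
It fails at once if the torch is let go over the case with its axis more than 70 mm above the case's underside (higher than lying across the rim) (z of pen_torch in the frame of torch_case above 0.07 m and horizontal distance between pen_torch and torch_case below 0.07 m and contact force between the fingers and pen_torch below 0.02 N).
It fails at once if the lighter is pushed more than 30 mm away (distance of lighter from where it was at the start of the episode above 0.03 m).
It fails at once if the doming block is pushed more than 30 mm away (distance of doming_block from where it was at the start of the episode above 0.03 m).
It fails at once if the flat pliers is pushed more than 30 mm away (distance of flat_pliers from where it was at the start of the episode above 0.03 m).
It also fails if it takes over 59 s, if anything falls off the work surface, if the arm or the gripper's body presses on something with over 40 N, if the wrist force passes 120 N, or if a joint passes its speed limit or range.

## Robot

A 6-joint arm with a two-finger parallel gripper is mounted at the origin on a cart in front of the work surface, level with it; the furniture and walls round the work are solid. World frame = base frame: x ahead of the robot, y to its left, z up, the work surface at z = 0. Lengths are in mm, angles in degrees, forces in N, time in s.
With the tool pointing down it reaches from about 300 to 750 mm from the base axis. Payload 8.5 kg.
Tool frame: the origin (TCP) lies between the finger pads; the fingertips stand 25 mm ahead of it and the grasp point (between the pads) lies 6 mm ahead of it (tips_ahead is the distance from the TCP to the fingertips, in mm); y points along the fingers, x is the direction in which the jaws open and shut, and the axes are right-handed (so a half turn about y gives the same grasp; the last joint's range is limited). The gripper opens to 85 mm and grips with 20 to 120 N. Pads are 22 mm wide; open, the fingers measure 114 mm over their backs; the gripper's body (76 mm by 85 mm) begins 54 mm behind the grasp point. The pads swing forward as they close: fully open they stand 13 mm farther back than shut.
Start: joints at [-89.628, 21.807, 74.336, -0, 83.858, -12.336], TCP at [120.988, -536.51, 256.322] pointing down, gripper open.
Joint ranges: [-178.18, 178.18], [-50.72, 133.34], [12.68, 142.11], [-81.47, 261.47], [9.98, 163.14], [-165.26, 165.26]. Speed limits (degrees/s): [136.94, 136.94, 180, 180, 180, 180].

## Interface

Orientations are given as [roll, pitch, yaw] about the fixed x, y, z axes, in that order (R = Rz(yaw) Ry(pitch) Rx(roll)).
In Python, from bench import * gives the robot as it stands.
- The arm moves only by the tool play_rows, never from a script. Its argument "targets" is a list of rows, each a list of 7 numbers: the opening, from -1 (shut) to 1 (fully open), so that 0 is half open, then the shift along the tool's x, y, z in mm, then the turn, a rotation vector about the tool's x, y, z in units of 8 degrees (1.0 is 8 degrees). A call has 1 to 10 rows; each row is the pose to reach, as a shift and turn from the pose commanded when the call began, along the tool's axes at that moment; what a row does not reach only later rows make up. A row lasts 1/8 s, in which the tool goes at most 62.5 mm and 10.7 degrees, less where a joint would pass 70% of its speed; a pose out of reach is approached as far as the arm can. A call with a gripper value outside its range is refused whole. The fingers move at their own pace and stop on an object; "newtons" is the grip in N (left out, the last holds). Time passes only in rows, so rows that repeat a pose let the fingers close. It gives the time, the measured TCP pose, the force and the opening at its end, in the units of the state.
- observe(): the state, without advancing time (a new reading comes with each control period).
- grab_frame(name): name is "scene" or "top" or "wrist"; returns a dict with "color" (384x512x3 uint8, red, green, blue), "camera_matrix" (3x3 intrinsics, pixels), "k1" (the pictures are not rectified: a ray, as slopes to the right and down, at radius r is drawn at 1 + k1 r^2 times it, then the intrinsics apply), "extrinsics" (4x4, takes a point from camera to world coordinates). Camera axes: x right, y up, looking along -z (the intrinsics and any distortion apply to the point x, -y, -z); pixel columns grow to the right and rows downward; lengths in mm; the calibration is good to about 2 mm. A picture is of the moment at which its call begins. There is no depth.
- hand_in(): hands the job in, once; it reports no verdict.
The state is a dict: "t": time; "joints": joint angles; "joint_velocities": joint speeds; "effort": joint torques, N m; "tcp_pos": TCP position; "tcp_rot": TCP orientation; "force": force on the tool from outside, world axes, zero at the start; "torque": the same for the moment, N m; "grip_width": finger opening in mm.
Only numpy, scipy, OpenCV 4.12 (cv2) and the standard library are available. Lean on these libraries where they do the work, as an engineer would, in place of code of your own. Each camera call takes 0.05 s, during which the arm holds its last target. There are 200 camera calls.

## Working session

There is one attempt and no reset: what is moved stays moved. The work goes in short steps, Python scripts to look and compute and a tool call to move; the robot and the scene stay as the last step left them, time stands still between calls to the robot, and variables do not carry over. Pictures are saved under pics/ and viewed, about 8 in all and at most 12, crops included, and the job is handed in when it is done.

Besides the shell and the picture viewer there is one more tool, called after "Call:" in YAML: its name, and indented under it one key for each argument. play_rows: Moves the arm, as the interface text tells. Its arguments: {"type":"object","properties":{"targets":{"type":"array"},"newtons":{"type":"number"}},"required":["targets"]}

```bash
mkdir -p pics; ls
cat > h.py <<'E'
from bench import *
import numpy as np, cv2
from scipy.spatial.transform import Rotation as R
def ray(f,uv):
    """world origin and directions for pixels"""
    K=np.array(f["camera_matrix"]);T=np.array(f["extrinsics"]);k=f["k1"]
    uv=np.atleast_2d(np.array(uv,float))
    d=cv2.undistortPoints(uv.reshape(-1,1,2),K,np.array([k,0,0,0.])).reshape(-1,2)
    v=np.c_[d[:,0],-d[:,1],-np.ones(len(d))]@T[:3,:3].T
    return T[:3,3],v
def onplane(f,uv,z):
    o,v=ray(f,uv); return o+v*((z-o[2])/v[:,2])[:,None]
def tri(f1,a,f2,b):
    o1,v1=ray(f1,a);o2,v2=ray(f2,b);P=[]
    for x,y in zip(v1,v2):
        s=np.linalg.lstsq(np.c_[x,-y],o2-o1,rcond=None)[0]
        p,q=o1+s[0]*x,o2+s[1]*y;P.append([*(p+q)/2,np.linalg.norm(p-q)])
    return np.array(P)
def proj(f,P):
    T=np.linalg.inv(np.array(f["extrinsics"]));P=np.atleast_2d(P)
    c=P@T[:3,:3].T+T[:3,3];c=c*[1,-1,-1]
    return cv2.projectPoints(c.reshape(-1,1,3),np.zeros(3),np.zeros(3),np.array(f["camera_matrix"]),np.array([f["k1"],0,0,0.]))[0].reshape(-1,2)
E
python3 - <<'E'
from h import *
import pickle
print(observe())
F={n:grab_frame(n) for n in("scene","top","wrist")}
pickle.dump(F,open("F0.pkl","wb"))
for n,f in F.items():
    cv2.imwrite(f"pics/{n}0.png",cv2.resize(f["color"][:,:,::-1],(800,600),interpolation=cv2.INTER_CUBIC));print(n,np.round(f["extrinsics"],2).tolist(),f["k1"],f["camera_matrix"][0][0])
E
```

```text
pics
{'t': 0.0, 'joints': array([-8.96300322e+01,  2.18411910e+01,  7.43859614e+01,  1.77692862e-03,
        8.38592895e+01, -1.23377989e+01]), 'joint_velocities': array([ 0.03707352,  0.15178727, -0.09207849,  0.00214733, -0.0414555 ,
       -0.02835341]), 'effort': array([ 3.22360116e-03, -4.48461270e+01, -2.31281698e+01, -8.20816626e-05,
        4.76700530e-03, -1.77920803e-06]), 'tcp_pos': array([ 120.97236343, -536.25711196,  255.70276952]), 'tcp_rot': array([-8.99798039e+01,  8.40681063e-02, -7.72924099e+01]), 'force': array([ 0.35766887, -0.31022076,  0.60748322]), 'torque': array([0.05335454, 0.02645943, 0.0154215 ]), 'grip_width': 85.16382065750557}
scene [[-0.52, 0.38, -0.77, -134.88], [-0.86, -0.24, 0.45, 522.83], [-0.01, 0.89, 0.45, 456.88], [0.0, 0.0, 0.0, 1.0]] -0.043908055428922774 371.95142504191904
top [[0.02, 1.0, -0.08, 452.42], [-1.0, 0.02, -0.0, 131.63], [0.0, 0.08, 1.0, 1043.87], [0.0, 0.0, 0.0, 1.0]] 0.028600117735462904 445.03753183524987
wrist [[0.22, 0.92, 0.31, 200.64], [-0.98, 0.21, 0.07, -517.37], [-0.0, -0.32, 0.95, 373.03], [0.0, 0.0, 0.0, 1.0]] 0.022947765786800942 298.98032665942804
```

View pics/top0.png

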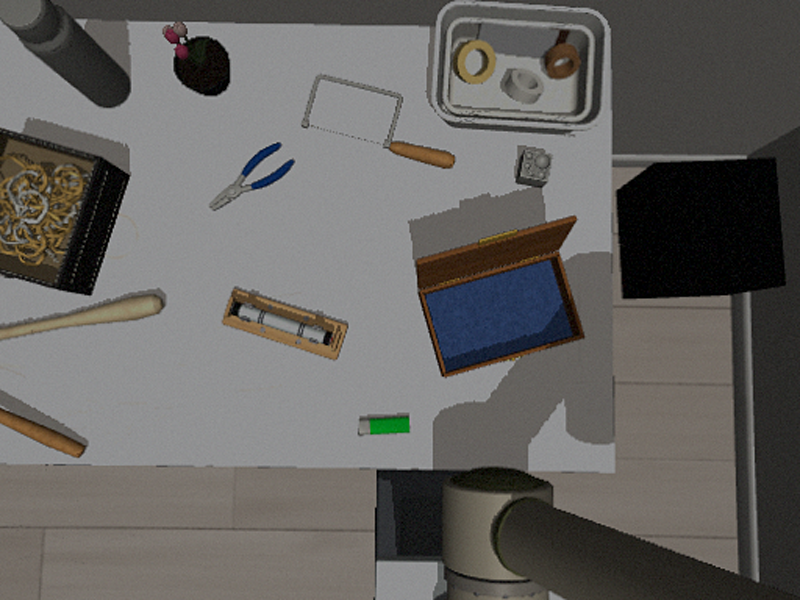

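View pics/scene0.png

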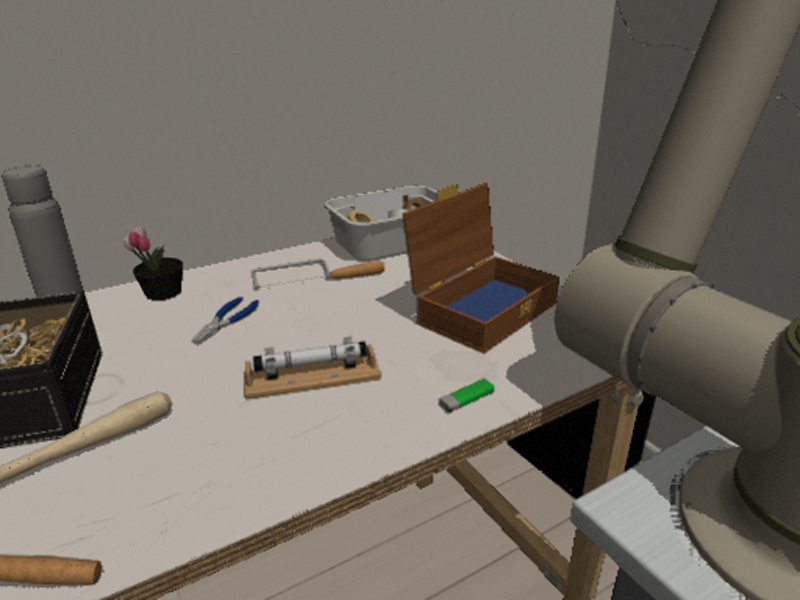

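The top view shows the torch and rack at (238–325, 310–338), the case rim front corners at (445,376) and (583,336), and the lid behind it. The scene view shows the same things. The crops should give me finer corner positions.

Run:
```python
from h import *
import pickle
F=pickle.load(open("F0.pkl","rb"))
def crop(n,x,y,w,h,s):
    return cv2.resize(F[n]["color"][y:y+h,x:x+w,::-1],None,fx=s,fy=s,interpolation=cv2.INTER_CUBIC)
a=crop("top",136,176,100,60,4);b=crop("top",256,130,130,115,3.0769230769)
c=crop("scene",150,210,100,50,4);d=crop("scene",250,110,130,120,3.0769230769)
print(a.shape,b.shape,c.shape,d.shape)
img=np.zeros((600,800,3),np.uint8)
img[:240,:400]=a;img[:b.shape[0],400:]=b[:,:400];img[240:440,:400]=c;
h=600-b.shape[0];img2=np.zeros((600,800,3),np.uint8)
y0=b.shape[0];dd=cv2.resize(d,None,fx=.64,fy=.64);img[y0:y0+dd.shape[0],400:400+dd.shape[1]]=dd
cv2.imwrite("pics/crops.png",img);print(y0)
# masks
for n in("top","scene"):
    im=F[n]["color"];hsv=cv2.cvtColor(im,cv2.COLOR_RGB2HSV)
    x,y,w,h=(136,176,100,60) if n=="top" else (150,210,100,50)
    s=hsv[y:y+h,x:x+w]
    wood=((s[...,1]>90)&(s[...,2]>90)&(s[...,0]<25)).astype(np.uint8)
    pts=np.argwhere(wood)[:,::-1].astype(np.float32)+[x,y]
    r=cv2.minAreaRect(pts.astype(np.float32));print(n,"rack",cv2.boxPoints(r).round(1).tolist())
    dark=((s[...,2]<45)).astype(np.uint8)
    k,l,st,ce=cv2.connectedComponentsWithStats(dark)
    print("dark",[(st[i,4],(ce[i]+[x,y]).round(1).tolist()) for i in range(1,k) if st[i,4]>4])
im=F["top"]["color"];hsv=cv2.cvtColor(im,cv2.COLOR_RGB2HSV)
bl=cv2.inRange(hsv,(105,100,30),(125,255,255));bl[:,:256]=0;bl[:,390:]=0
c=max(cv2.findContours(bl,0,2)[0],key=cv2.contourArea)
print("blue",cv2.approxPolyDP(cv2.convexHull(c),3,True).reshape(-1,2).tolist())
```

```text
(240, 400, 3) (354, 400, 3) (200, 400, 3) (369, 400, 3)
354
top rack [[141.60000610351562, 206.5], [148.89999389648438, 183.89999389648438], [222.10000610351562, 207.60000610351562], [214.8000030517578, 230.1999969482422]]
dark [(np.int32(39), [150.4, 196.7]), (np.int32(5), [193.2, 207.4]), (np.int32(34), [209.1, 215.9])]
scene rack [[153.5, 232.5], [240.1999969482422, 220.3000030517578], [243.39999389648438, 242.5], [156.6999969482422, 254.8000030517578]]
dark [(np.int32(29), [232.0, 223.2]), (np.int32(42), [164.7, 232.5]), (np.int32(20), [223.4, 232.7]), (np.int32(21), [173.9, 240.4])]
blue [[351, 167], [365, 214], [285, 236], [272, 189]]
```

View pics/crops.png

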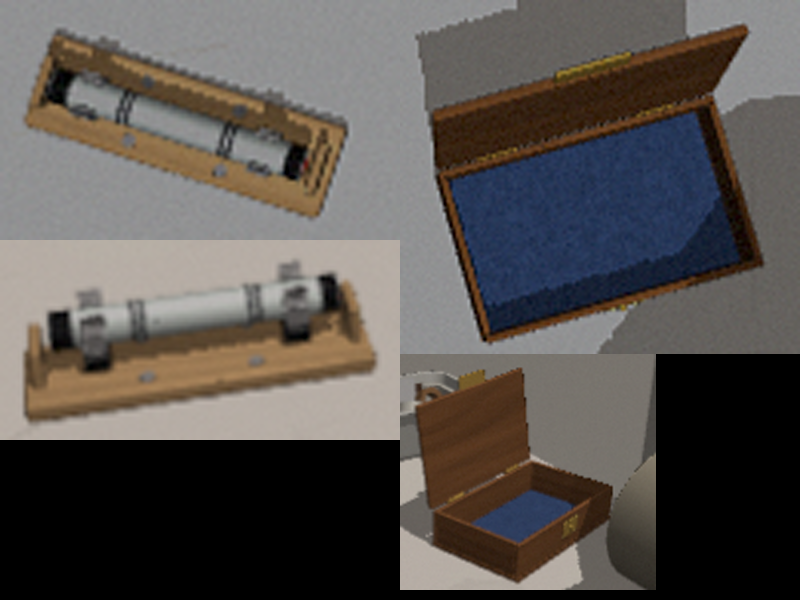

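Run:
```python
from h import *
import pickle
np.set_printoptions(suppress=True,precision=1)
F=pickle.load(open("F0.pkl","rb"));t,s=F["top"],F["scene"]
T=tri(t,[[150.4,196.7],[209.1,215.9]],s,[[164.7,232.5],[232,223.2]]);print("caps",T)
d=T[1]-T[0];print(np.linalg.norm(d[:3]),np.degrees(np.arctan2(d[1],d[0])),"mid",T.mean(0))
print("caps@36",onplane(t,[[150.4,196.7],[209.1,215.9]],36),onplane(s,[[164.7,232.5],[232,223.2]],36))
C=tri(t,[[284.3,240.8],[374,215.8],[269,185.9],[266.7,166.4],[369.1,139.1]],s,[[309.4,206],[357.7,178],[266.8,190.2],[257.6,136.9],[312,118.1]]);print("case FL FR BL lidL lidR",C)
print("top@50",onplane(t,[[284.3,240.8],[374,215.8],[269,185.9],[357.4,161.5]],50))
print("scene@50",onplane(s,[[309.4,206],[357.7,178],[266.8,190.2]],50))
print("rack@12",onplane(t,[[141.6,206.5],[148.9,183.9],[222.1,207.6],[214.8,230.2]],12))
print("blue@6",onplane(t,[[351,167],[365,214],[285,236],[272,189]],6))
print("lighter",onplane(t,np.array([[384,425]])/1.5625,13),"block",onplane(t,np.array([[533,166]])/1.5625,42),"pliers",onplane(t,np.array([[253,178]])/1.5625,6))
o=observe();print(R.from_euler("xyz",o["tcp_rot"],degrees=True).as_matrix())
```

```text
caps [[510.9 366.8  34.2   3.1]
 [469.5 233.   34.    2.5]]
139.99388544226784 -107.21145173001796 mid [490.2 299.9  34.1   2.8]
caps@36 [[511.4 367.8  36. ]
 [470.1 233.9  36. ]] [[507.  366.2  36. ]
 [465.9 233.4  36. ]]
case FL FR BL lidL lidR [[ 418.    65.2   49.7    2.1]
 [ 476.3 -136.3   43.1    0.1]
 [ 539.7  100.1   45.2    0.8]
 [ 566.6  108.7  173.8    0.5]
 [ 624.   -93.9  171.6    2.1]]
top@50 [[ 417.4   64.4   50. ]
 [ 476.1 -134.5   50. ]
 [ 539.1   99.9   50. ]
 [ 597.3  -98.    50. ]]
scene@50 [[ 418.1   66.4   50. ]
 [ 466.1 -125.3   50. ]
 [ 532.1  105.3   50. ]]
rack@12 [[489.8 392.9  12. ]
 [542.5 377.9  12. ]
 [490.1 206.7  12. ]
 [437.8 222.4  12. ]]
blue@6 [[ 590.5  -93.1    6. ]
 [ 480.9 -125.5    6. ]
 [ 426.9   59.9    6. ]
 [ 535.7   91.4    6. ]]
lighter [[343.8 149.3  13. ]] block [[725.3 -62.8  42. ]] pliers [[709.7 354.3   6. ]]
[[ 0.2 -0.   1. ]
 [-1.   0.   0.2]
 [-0.  -1.   0. ]]
```

```bash
cat >> h.py <<'E'
def rel(p,q,target,yaw,tilt=None):
    """row [x y z rx ry rz] from pose p, rotation q to target TCP, tool down, tool-x at yaw (or q given by tilt)"""
    c,s=np.cos(np.radians(yaw)),np.sin(np.radians(yaw))
    Q=R.from_matrix(np.array([[c,0,-s],[s,0,c],[0,-1,0]])) if tilt is None else tilt
    return np.round(np.r_[q.inv().apply(np.array(target,float)-p),np.degrees((q.inv()*Q).as_rotvec())/8],2)
def now():
    o=observe();return o,np.array(o["tcp_pos"]),R.from_euler("xyz",o["tcp_rot"],degrees=True)
E
python3 - <<'E'
from h import *
q=R.from_euler("xyz",[-90,0,-77.29],degrees=True)
print(q.as_matrix().round(2),rel([120.99,-536.51,256.32],q,[490,300,170],-17.2))
E
```

```text
[[ 0.22  0.    0.98]
 [-0.98  0.    0.22]
 [-0.   -1.    0.  ]] [-734.82   86.32  544.01   -0.     -7.51    0.  ]
```

Call:
play_rows:
  targets:
    - [1,-480,0,355,0,-5,0]
    - [1,-480,0,355,0,-5,0]
    - [1,-480,0,355,0,-5,0]
    - [1,-480,0,355,0,-5,0]
    - [1,-480,0,355,0,-5,0]
    - [1,-480,0,355,0,-5,0]
    - [1,-480,0,355,0,-5,0]
    - [1,-480,0,355,0,-5,0]
    - [1,-480,0,355,0,-5,0]
    - [1,-480,0,355,0,-5,0]

```text
t: 1.4
tcp_pos: [362.0, 12.4, 256.3]
tcp_rot: [-90.0, 0.0, -37.1]
force: [0.7, -1.0, -0.7]
grip_width: 85.3
```

Run:
```python
from h import *
o,p,q=now();print(o["t"],p,o["tcp_rot"],rel(p,q,[490,300,170],-17.2))
```

```text
1.4 [361.97023531  12.38056939 256.32953833] [-8.99899495e+01  7.31531805e-04 -3.71311213e+01] [-71.55  86.38 306.58  -0.    -2.49   0.  ]
```

Call:
play_rows:
  targets:
    - [1,-71.5,86,306.5,0,-2.5,0]
    - [1,-71.5,86,306.5,0,-2.5,0]
    - [1,-71.5,86,306.5,0,-2.5,0]
    - [1,-71.5,86,306.5,0,-2.5,0]
    - [1,-71.5,86,306.5,0,-2.5,0]
    - [1,-71.5,86,306.5,0,-2.5,0]
    - [1,-71.5,86,306.5,0,-2.5,0]
    - [1,-71.5,86,306.5,0,-2.5,0]

```text
t: 2.4
tcp_pos: [490.3, 295.8, 170.9]
tcp_rot: [-90.0, -0.0, -17.4]
force: [0.1, -0.8, -0.3]
grip_width: 85.5
```

Run:
```python
from h import *
import pickle
o,p,q=now();print(o["t"],p,o["tcp_rot"])
f=grab_frame("wrist");pickle.dump(f,open("F1.pkl","wb"))
print(np.round(f["extrinsics"],2).tolist())
print("predicted caps px",proj(f,[[511,367,36],[470,233.5,36],[490,300,36]]).round(1))
cv2.imwrite("pics/w1.png",cv2.resize(f["color"][:,:,::-1],(800,600)))
```

```text
2.4 [490.32931698 295.83588656 170.93349035] [-9.00009686e+01 -2.19870485e-02 -1.73547090e+01]
[[0.95, 0.28, 0.09, 514.07], [-0.3, 0.9, 0.31, 375.54], [0.0, -0.32, 0.95, 288.16], [0.0, 0.0, 0.0, 1.0]]
predicted caps px [[257.6  99. ]
 [258.2 251.2]
 [257.5 182. ]]
```

View pics/w1.png

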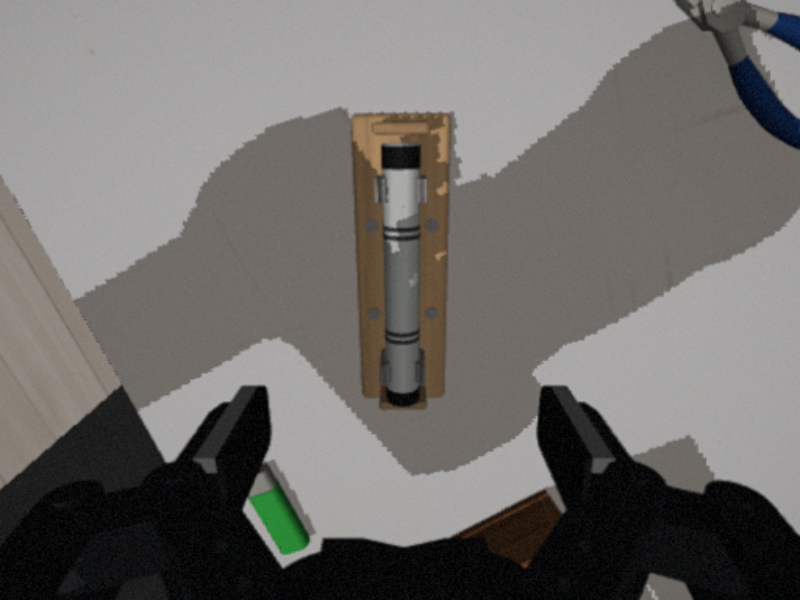

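The wrist view shows the torch caps at (401,157) and (403,397), within 2 px of the prediction, and the jaws are aligned with the torch. Next I descend and grip it low on the pads.

Call:
play_rows:
  targets:
    - [0.2,0,50,0,0,0,0]
    - [0.2,0,90,0,0,0,0]
    - [0.2,0,119,0,0,0,0]
    - [0.2,0,119,0,0,0,0]
    - [0.2,0,119,0,0,0,0]
    - [-1,0,119,0,0,0,0]
    - [-1,0,119,0,0,0,0]
    - [-1,0,119,0,0,0,0]
    - [-1,0,119,0,0,0,0]
    - [-1,0,119,0,0,0,0]
  newtons: 70

```text
t: 3.7
tcp_pos: [491.1, 297.0, 52.7]
tcp_rot: [-89.9, -0.1, -17.3]
force: [-1.0, -1.1, 6.3]
grip_width: 17.9
```

Call:
play_rows:
  targets:
    - [0.0,0,0,0,0,0,0]
    - [0.0,0,0,0,0,0,0]
    - [0.0,0,0,0,0,0,0]
    - [0,0,5,-2,0,0,0]
    - [0,0,5,-2,0,0,0]
    - [-1,0,5,-2,0,0,0]
    - [-1,0,5,-2,0,0,0]
    - [-1,0,5,-2,0,0,0]
    - [-1,0,5,-2,0,0,0]
    - [-1,0,5,-2,0,0,0]

```text
t: 4.95
tcp_pos: [489.9, 295.1, 46.5]
tcp_rot: [-90.0, -0.0, -17.3]
force: [-2.2, 0.1, 5.6]
grip_width: 17.9
```

Run:
```python
from h import *
o,p,q=now();print(o["t"],p,o["tcp_rot"],o["force"],o["torque"],o["grip_width"])
f=grab_frame("wrist");s=grab_frame("scene")
a=cv2.resize(f["color"][200:384,100:412,::-1],(800,472));b=cv2.resize(s["color"][170:260,100:300,::-1],(284,128))
img=np.zeros((600,800,3),np.uint8);img[:472]=a;img[472:,:284]=b
cv2.imwrite("pics/w2.png",img)
```

```text
4.95 [489.92944218 295.13487083  46.53955581] [-8.99906684e+01 -8.10526545e-03 -1.72863841e+01] [-2.22190457  0.1441474   5.6491222 ] [0.01828334 0.27484831 0.01219151] 17.946334118243296
```

View pics/w2.png

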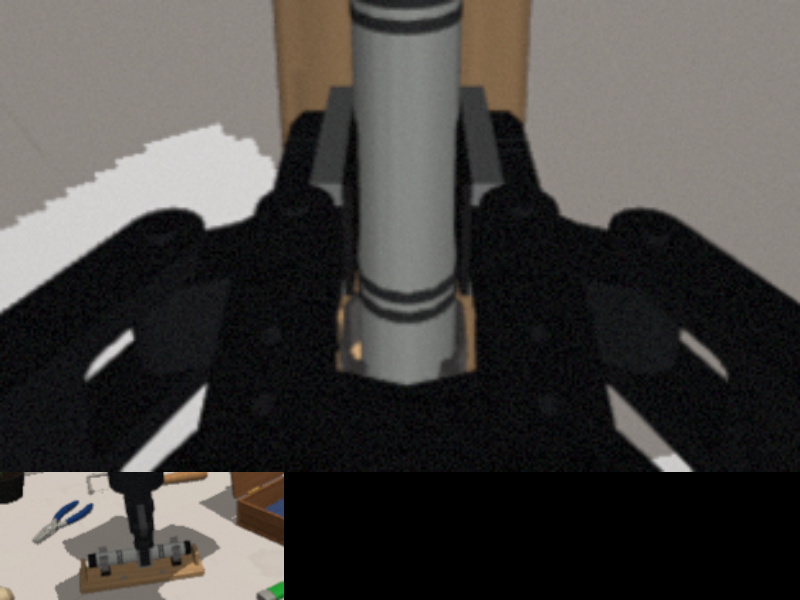

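The pads hold the torch squarely. Now I pull it up.

Call:
play_rows:
  targets:
    - [-1,0,-5,0,0,0,0]
    - [-1,0,-10,0,0,0,0]
    - [-1,0,-15,0,0,0,0]
    - [-1,0,-25,0,0,0,0]
    - [-1,0,-45,0,0,0,0]
    - [-1,0,-75,0,0,0,0]
    - [-1,0,-100,0,0,0,0]
    - [-1,0,-100,0,0,0,0]
    - [-1,0,-100,0,0,0,0]
  newtons: 70

```text
t: 6.18
tcp_pos: [489.8, 295.0, 146.0]
tcp_rot: [-90.0, 0.0, -17.3]
force: [-0.5, -0.0, -0.8]
grip_width: 17.7
```

Run:
```python
from h import *
o,p,q=now();print(o["t"],p,o["tcp_rot"],o["force"],o["grip_width"])
print(rel(p,q,[497,-16,150],16.3))
f=grab_frame("wrist");s=grab_frame("scene")
a=cv2.resize(f["color"][:,:,::-1],(533,400));b=cv2.resize(s["color"][90:280,100:350,::-1],(267,203))
img=np.zeros((400,800,3),np.uint8);img[:,:533]=a;img[:203,533:]=b
cv2.imwrite("pics/w3.png",img)
```

```text
6.175 [489.75881862 294.96623808 145.95546189] [-9.00105499e+01  1.05907330e-02 -1.72967640e+01] [-0.53022728 -0.00761872 -0.77960831] 17.705179192904353
[  99.37   -4.01 -294.75    0.     -4.2    -0.  ]
```

View pics/w3.png

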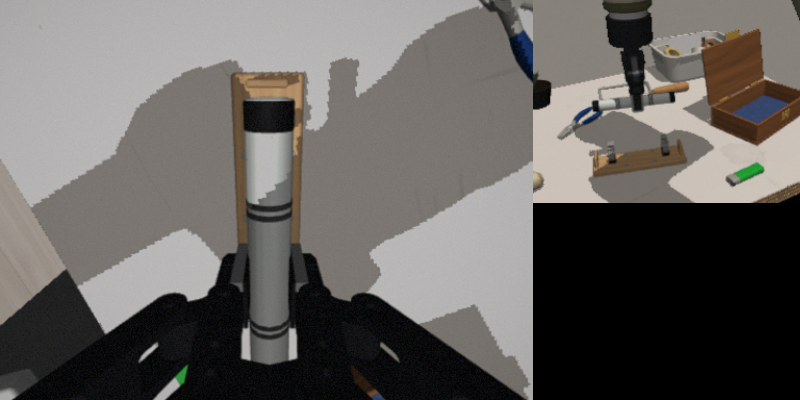

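The torch is out of the clips, level, and still central in the pads. Next I carry it over the case.

Run:
```python
from h import *
o,p,q=now();print(rel(p,q,[499.7,-24,135],16.3))
```

```text
[ 1.0447e+02  1.0590e+01 -3.0146e+02  0.0000e+00 -4.2000e+00 -1.0000e-02]
```

Call:
play_rows:
  targets:
    - [-1,17,0,-50,0,-0.7,0]
    - [-1,34,0,-100,0,-1.4,0]
    - [-1,52,0,-150,0,-2.1,0]
    - [-1,69,0,-200,0,-2.8,0]
    - [-1,87,0,-251,0,-3.5,0]
    - [-1,104.5,5,-301.5,0,-4.2,0]
    - [-1,104.5,10,-301.5,0,-4.2,0]
    - [-1,104.5,10,-301.5,0,-4.2,0]
    - [-1,104.5,10,-301.5,0,-4.2,0]

```text
t: 7.4
tcp_pos: [500.0, -22.7, 136.2]
tcp_rot: [-90.0, 0.0, 16.4]
force: [-0.6, 0.2, -0.4]
grip_width: 17.6
```

Run:
```python
from h import *
o,p,q=now();print(o["t"],p,o["tcp_rot"],o["force"],o["grip_width"])
f=grab_frame("top");print(proj(f,[[499.7,-24,160]]))
w=grab_frame("wrist")
img=np.hstack([cv2.resize(f["color"][110:260,240:400,::-1],(400,375)),cv2.resize(w["color"][:,:,::-1],(400,300))[:, :] if 0 else cv2.copyMakeBorder(cv2.resize(w["color"][:,:,::-1],(400,300)),0,75,0,0,0)])
cv2.imwrite("pics/c4.png",img)
```

```text
7.4 [499.99066934 -22.74019982 136.22442463] [-8.99790679e+01  1.73556124e-02  1.63780151e+01] [-0.59755529  0.22393843 -0.37267138] 17.606040806136352
[[332.97714001 201.86533208]]
```

View pics/c4.png

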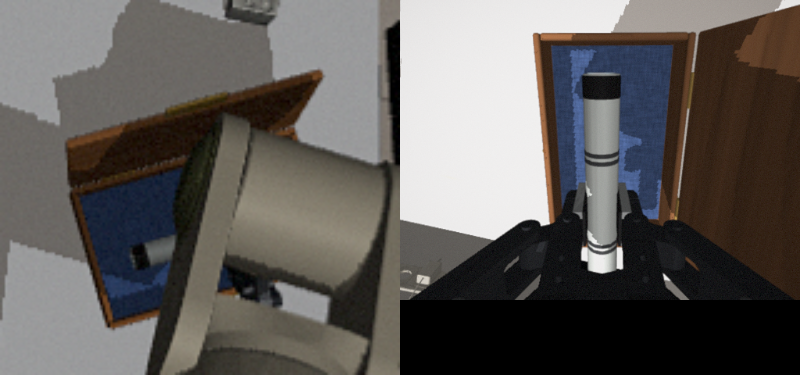

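It is lined up with the case walls. Now I lower it.

Call:
play_rows:
  targets:
    - [-1,0,30,0,0,0,0]
    - [-1,0,60,0,0,0,0]
    - [-1,0,85,0,0,0,0]
    - [-1,0,94,0,0,0,0]
    - [-1,0,98,0,0,0,0]
    - [-1,0,101,0,0,0,0]
    - [-1,0,101,0,0,0,0]
    - [-1,0,101,0,0,0,0]

```text
t: 8.5
tcp_pos: [500.3, -23.9, 35.7]
tcp_rot: [-90.0, -0.0, 16.3]
force: [-0.7, 0.3, -0.6]
grip_width: 17.5
```

Call:
play_rows:
  targets:
    - [-1,0,2,0,0,0,0]
    - [-1,0,4,0,0,0,0]
    - [-1,0,4,0,0,0,0]

```text
t: 8.88
tcp_pos: [500.1, -23.9, 31.4]
tcp_rot: [-90.0, -0.0, 16.3]
force: [-0.7, -0.3, 2.5]
grip_width: 18.0
```

Light floor contact, 2.5 N. I open gently, then rise.

Call:
play_rows:
  targets:
    - [-0.45,0,0,0,0,0,0]
    - [-0.4,0,0,0,0,0,0]
    - [-0.2,0,0,0,0,0,0]
    - [-0.1,0,0,0,0,0,0]
    - [-0.1,0,-5,0,0,0,0]
    - [-0.1,0,-30,0,0,0,0]
    - [-0.1,0,-80,0,0,0,0]
    - [-0.1,0,-130,0,0,0,0]
    - [-0.1,0,-180,0,0,0,0]
    - [-0.1,0,-180,0,0,0,0]

```text
t: 10.12
tcp_pos: [501.2, -24.1, 215.0]
tcp_rot: [-90.2, -0.4, 16.3]
force: [0.2, -0.5, -1.0]
grip_width: 38.5
```

Run:
```python
from h import *
o,p,q=now();print(o["t"],p,o["tcp_rot"],o["force"],o["grip_width"],o["joints"].round(1))
w=grab_frame("wrist");s=grab_frame("scene")
img=np.hstack([cv2.resize(s["color"][60:260,200:400,::-1],(400,400)),cv2.copyMakeBorder(cv2.resize(w["color"][:,:,::-1],(400,300)),0,100,0,0,0)])
cv2.imwrite("pics/c5.png",img)
```

```text
10.125 [501.20738161 -24.09010486 215.04619152] [-90.24478405  -0.38460756  16.31955418] [ 0.23669754 -0.48073589 -0.9521805 ] 38.4787967518283 [-16.3  18.9  86.2   0.   74.5 -32.6]
```

View pics/c5.png

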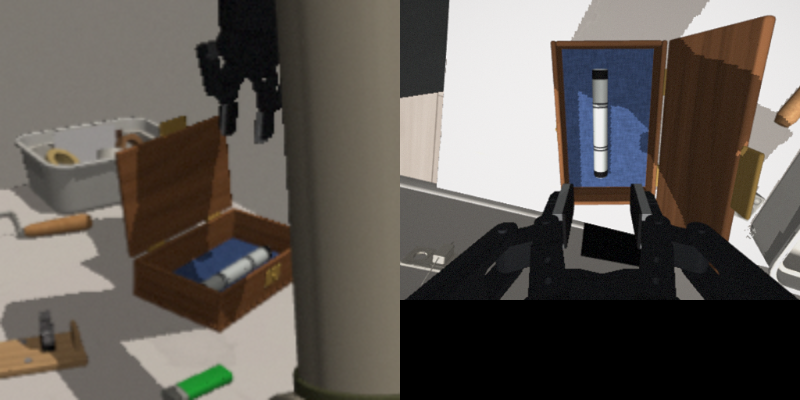

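The torch lies flat in the case at about (600,120) in the wrist image, the fingers are clear, and the lid is still upright. Next I shut the fingers, turn 90° and go behind the lid.

```bash
cat >> h.py <<'E'
yaw=16.3;ex=np.array([np.cos(np.radians(yaw)),np.sin(np.radians(yaw))]);ey=np.array([-ex[1],ex[0]])
def W(x,tipz,y=0): return np.r_[np.array([508,-17])+x*ex+y*ey,tipz+25]
def tip(th,r,gap=0):
    t=np.radians(th);u=np.array([-np.cos(t),np.sin(t)]);n=np.array([np.sin(t),np.cos(t)])
    C=np.array([65,50.5])+r*u+(8+gap)*n
    return C+[11,0]
E
python3 - <<'E'
from h import *
o,p,q=now();print(rel(p,q,W(20,240),-73.7),rel(p,q,W(140,240),-73.7),W(140,150),W(-40,58.5))
for th in range(100,-1,-10): print(th,tip(th,108).round(1))
E
```

```text
[ 29.84 -53.8    4.14   0.    11.25  -0.  ] [149.84 -53.8    4.12   0.    11.25  -0.  ] [642.37274088  22.29333925 175.        ] [469.60778832 -28.22666836  83.5       ]
100 [102.6 155.5]
90 [ 84.  158.5]
80 [ 65.1 158.2]
70 [ 46.6 154.7]
60 [ 28.9 148. ]
50 [ 12.7 138.4]
40 [ -1.6 126. ]
30 [-13.5 111.4]
20 [-22.8  95. ]
10 [-29.   77.1]
0 [-32.   58.5]
```

Call:
play_rows:
  targets:
    - [-1,0,-50,0,0,1.3,0]
    - [-1,0,-54,0,0,2.6,0]
    - [-1,10,-54,0,0,3.9,0]
    - [-1,30,-54,0,0,5.2,0]
    - [-1,50,-54,0,0,6.5,0]
    - [-1,75,-54,0,0,7.8,0]
    - [-1,100,-54,4,0,9.1,0]
    - [-1,130,-54,4,0,10.4,0]
    - [-1,150,-54,4,0,11.25,0]
    - [-1,150,-54,4,0,11.25,0]

```text
t: 11.48
tcp_pos: [643.2, 22.4, 262.7]
tcp_rot: [-90.2, 0.1, -73.6]
force: [-1.3, -0.3, 0.6]
grip_width: -0.4
```

Run:
```python
from h import *
o,p,q=now();print(o["t"],p,o["tcp_rot"],o["force"],o["grip_width"],o["joints"].round(1))
print(rel(p,q,W(140,148),-73.7))
w=grab_frame("top");s=grab_frame("scene")
img=np.hstack([cv2.resize(s["color"][40:240,200:400,::-1],(400,400)),cv2.resize(w["color"][80:260,240:420,::-1],(400,400))])
cv2.imwrite("pics/c6.png",img)
```

```text
11.475 [643.19279397  22.36167563 262.70929894] [-90.20469213   0.09405295 -73.61549488] [-1.29498936 -0.27848224  0.60678206] -0.39545782843106514 [-8.5 31.4 57.  -0.  91.8 65.1]
[-2.000e-02  8.971e+01 -4.900e-01  3.000e-02  1.000e-02 -1.000e-02]
```

View pics/c6.png

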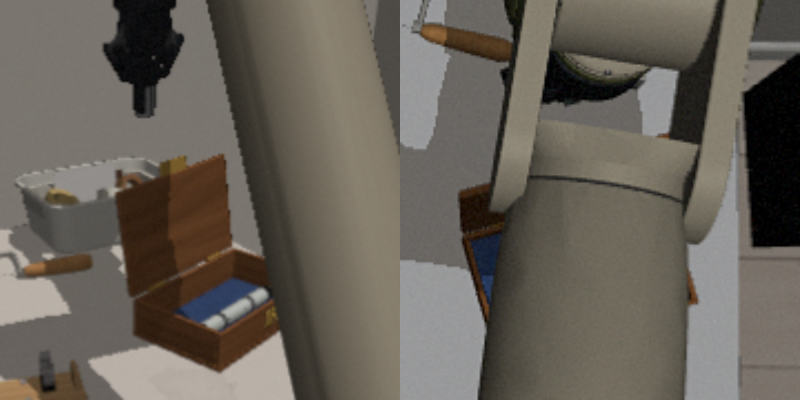

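The gripper is above and behind the lid, by calculation about 25 mm clear. I descend to fingertip z ≈ 150.

Call:
play_rows:
  targets:
    - [-1,0,30,0,0,0,0]
    - [-1,0,60,0,0,0,0]
    - [-1,0,88,0,0,0,0]
    - [-1,0,88,0,0,0,0]
    - [-1,0,88,-12,0,0,0]
    - [-1,0,88,-20,0,0,0]
    - [-1,0,88,-28,0,0,0]
    - [-1,0,88,-36,0,0,0]
    - [-1,0,88,-36,0,0,0]

```text
t: 12.7
tcp_pos: [608.1, 11.8, 177.8]
tcp_rot: [-90.0, -0.0, -73.7]
force: [-0.2, 1.2, 1.7]
grip_width: 0.1
```

Call:
play_rows:
  targets:
    - [-1,0,-2,-8,0,0,0]
    - [-1,0,-4,-14,0,0,0]
    - [-1,0,-5,-20,0,0,0]
    - [-1,0,-6,-30,0,0,0]
    - [-1,0,-6,-39,0,0,0]
    - [-1,0,-4,-48,0,0,0]
    - [-1,0,-2,-57.5,0,0,0]
    - [-1,0,-2,-57.5,0,0,0]

```text
t: 13.7
tcp_pos: [552.3, -4.4, 179.2]
tcp_rot: [-90.1, 0.0, -73.7]
force: [0.7, 0.4, 0.4]
grip_width: -0.1
```

Run:
```python
from h import *
o,p,q=now();print(o["t"],p,o["tcp_rot"],o["force"],(p[:2]-[508,-17])@ex)
s=grab_frame("scene")
cv2.imwrite("pics/c7.png",cv2.resize(s["color"][60:240,180:400,::-1],(660,540)))
```

```text
13.7 [552.26570083  -4.36004632 179.15716822] [-9.00766104e+01  2.48161184e-02 -7.37163721e+01] [0.74601713 0.38896175 0.35649275] 46.03406810956016
```

View pics/c7.png

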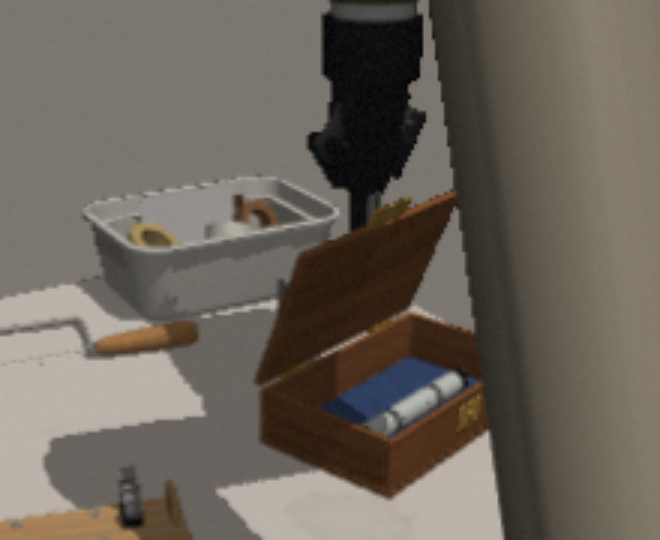

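The lid has followed to about 70° and the torch still lies in the case. I follow the arc down.

Call:
play_rows:
  targets:
    - [-1,0,3,-9,0,0,0]
    - [-1,0,7,-18,0,0,0]
    - [-1,0,16,-34,0,0,0]
    - [-1,0,29,-48,0,0,0]
    - [-1,0,43,-60,0,0,0]
    - [-1,0,60,-69,0,0,0]
    - [-1,0,69,-73,0,0,0]
    - [-1,0,78,-76,0,0,0]
    - [-1,0,85,-77,0,0,0]
    - [-1,0,85,-77,0,0,0]

```text
t: 15.0
tcp_pos: [479.2, -25.8, 93.9]
tcp_rot: [-90.0, 0.0, -73.7]
force: [0.2, -0.3, 1.9]
grip_width: -0.1
```

Tips are at z ≈ 69. Shut is 58.5, so I press down slowly.

Call:
play_rows:
  targets:
    - [-1,0,4,0,0,0,0]
    - [-1,0,7,0,0,0,0]
    - [-1,0,9,0,0,0,0]
    - [-1,0,11,0,0,0,0]
    - [-1,0,11,0,0,0,0]

```text
t: 15.62
tcp_pos: [479.3, -25.8, 83.5]
tcp_rot: [-90.0, -0.0, -73.7]
force: [-1.5, 0.0, 5.1]
grip_width: -0.1
```

Call:
play_rows:
  targets:
    - [-1,0,1,0,0,0,0]
    - [-1,0,2,0,0,0,0]
    - [-1,0,2,0,0,0,0]
    - [-1,0,2,0,0,0,0]

```text
t: 16.12
tcp_pos: [479.3, -25.8, 83.3]
tcp_rot: [-89.9, -0.1, -73.7]
force: [-8.8, 1.3, 26.9]
grip_width: 0.0
```

The lid is hard shut: 27 N, with TCP z stopped at 83.3 (tip 58.3). I retreat and check.

Call:
play_rows:
  targets:
    - [-1,0,-5,0,0,0,0]
    - [-1,0,-40,0,0,0,0]
    - [-1,0,-100,0,0,0,0]
    - [-1,0,-150,0,0,0,0]
    - [-1,0,-200,-60,0,0,0]
    - [-1,0,-200,-120,0,0,0]
    - [-1,0,-200,-150,0,0,0]
    - [-1,0,-200,-150,0,0,0]
    - [-1,0,-200,-150,0,0,0]

```text
t: 17.25
tcp_pos: [335.8, -68.0, 281.4]
tcp_rot: [-90.0, -0.0, -73.7]
force: [0.6, 0.1, -0.9]
grip_width: 0.0
```

Run:
```python
from h import *
import pickle
o,p,q=now();print(o["t"],p,o["force"])
f=grab_frame("top");s=grab_frame("scene");g=pickle.load(open("F0.pkl","rb"))["top"]
for n,lo,hi in(("green",(50,150,60),(70,255,255)),("blue",(105,150,50),(125,255,255))):
    for im in(g,f):
        m=cv2.inRange(cv2.cvtColor(im["color"],cv2.COLOR_RGB2HSV),lo,hi)
        if n=="blue":m[:,220:]=0
        print(n,np.argwhere(m>0).mean(0)[::-1].round(1))
img=np.hstack([cv2.resize(s["color"][60:260,200:400,::-1],(400,400)),cv2.resize(f["color"][80:260,240:420,::-1],(400,400))])
cv2.imwrite("pics/c8.png",img)
```

```text
17.25 [335.83694379 -67.9960345  281.38406731] [ 0.63912762  0.09372392 -0.90125274]
green [249.  271.9]
green [249.  271.9]
blue [170.  106.6]
blue [169.9 106.5]
```

View pics/c8.png

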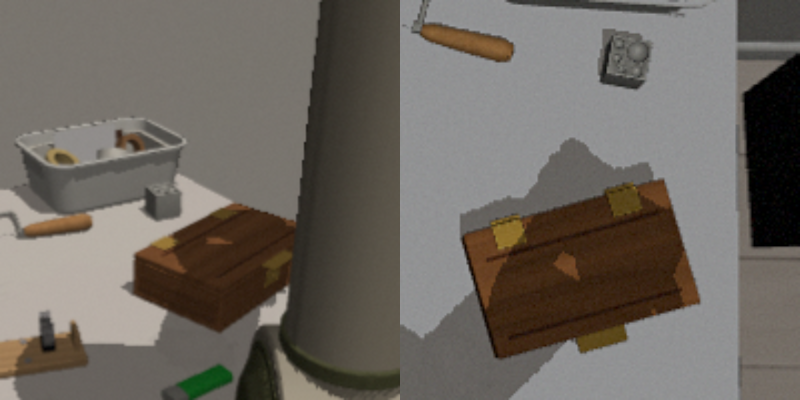

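The lid is flat and shut in both views, and the lighter, pliers and block have not moved. I hand the job in.

```bash
python3 -c "
from h import *
print(hand_in())"
```

```text
the job is handed in; nothing more can be done
None
```

The torch is in the case, the lid is pressed shut, and the job is handed in at about 17 s of the 59 s allowed. Handing in gives no verdict, so the result rests on my own checks.

- **Torch out:** I gripped it between the clips, pulled it up clear and carried it level. My first grip sat higher on the torch than I wanted, so I let go and gripped again about 6 mm lower before pulling.
- **Torch in the case:** I lowered it until it touched the floor lightly (2.5 N), opened the fingers and rose. The pictures then showed it lying flat in the case.
- **Lid:** I pushed it over from behind at a steady pace and pressed it down. It stopped with the fingertips at z ≈ 58.3 mm under 27 N, against 58.5 mm expected for fully shut. After I backed off, both views showed it lying flat.
- **Other objects:** The lighter and pliers moved 0.1 px or less in the top view. The doming block I judged by eye only, and it looks unmoved.
- **Readings that disagreed:** The gripper read about 18 mm on the 20 mm torch. The two camera views gave the torch axis at 34 mm, against 36 mm in the task. The torch could not be seen once the lid was shut.

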